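Shift the trainer's gear lever into third

ROBOT

A 7-joint arm with a two-finger parallel gripper is mounted at the origin on the work surface. World frame = base frame: x ahead of the robot, y to its left, z up, the work surface at z = 0. Lengths are in m, angles in rad, forces in N, time in s.
With the tool pointing down it reaches from about 0.4 to 0.875 m from the base axis. Payload 19.3 kg.
Tool frame: the origin (TCP) lies at the very end of the fingers, on their centre line; the grasp point (between the pads) lies 19 mm behind it; z points along the fingers, y is the direction in which the jaws open and shut (so a half turn about z gives the same grasp; the last joint's range is limited). The gripper opens to 85 mm and grips with 20 to 120 N. Pads are 22 mm wide; open, the fingers measure 114 mm over their backs; the gripper's body (76 mm by 85 mm) begins 54 mm behind the grasp point. The pads swing forward as they close: fully open they stand 13 mm farther back than shut.
Start: joints at [1.121, 0.521, -0.036, 1.599, 0.021, 1.021, -0.113], TCP at [0.232, -0.58, 0.231] pointing down, gripper open.
Joint ranges: [-2.91, 2.91], [-0.3, 2.13], [-1.5, 1.42], [0.17, 2.43], [-1.26, 4.41], [0.16, 1.93], [-2.52, 2.52]. Speed limits (rad/s): [1.89, 1.89, 2.39, 2.39, 3.01, 3.01, 3.01].

INTERFACE

Orientations are given as [roll, pitch, yaw] about the fixed x, y, z axes, in that order (R = Rz(yaw) Ry(pitch) Rx(roll)).
In Python, from workcell import bot, vision, job_done gives the robot as it stands.
- The arm moves only by the tool arm_command, never from a script. Its arguments are lists of equal length, an entry for each row: "gripper": the finger opening in cm, from 0 to 8.54; "slide": the shift along the tool's x, y, z in cm, a list of three; "turn": the turn, a rotation vector about the tool's x, y, z in degrees, a list of three. A call has 1 to 5 rows; each row is the pose to reach, as a shift and turn from the pose commanded when the call began, along the tool's axes at that moment; what a row does not reach only later rows make up. A row lasts 1/8 s, in which the tool goes at most 62.5 mm and 10.7 degrees, less where a joint would pass 70% of its speed; a pose out of reach is approached as far as the arm can. A call with a gripper value outside its range is refused whole. The fingers move at their own pace and stop on an object; "force" is the grip in N (left out, the last holds). Time passes only in rows, so rows that repeat a pose let the fingers close. It gives the time, the measured TCP pose, the force and the opening at its end, in the units of the state.
- bot.observe(): the state, without advancing time (a new reading comes with each control period).
- vision.grab_frame(name): name is "side" or "top" or "wrist"; returns the picture (400x640x3 uint8, blue, green, red); there is no depth.
- vision.camera_model(name): a dict with "mtx" (3x3 intrinsics, pixels), "T" (4x4, takes a point from camera to world coordinates). Camera axes: x right, y down, z forward; pixel columns grow to the right and rows downward; lengths in m; the calibration is good to about 2 mm. The wrist camera is an equidistant fisheye: a pixel r from the principal point sees the ray r / f radians off the axis. A picture is of the moment at which its call begins: read the wrist's pose just before it. camera_model takes no time and is no camera call; for the wrist camera it gives the pose at the moment of the call.
- job_done(): hands the job in, once; it reports no verdict.
The state is a dict: "clock": time; "qpos": joint angles; "qd": joint speeds; "joint_efforts": joint torques, N m; "position": TCP position; "tool_rot": TCP orientation; "force": force on the tool from outside, world axes, zero at the start; "moment": the same for the moment, N m; "grip_width": finger opening in m.
Only numpy, scipy, OpenCV 4.12 (cv2) and the standard library are available. Lean on these libraries where they do the work, as an engineer would, in place of code of your own. Each camera call takes 0.05 s, during which the arm holds its last target. There are 200 camera calls.

TASK

The gear shifter on the blue mat has a new sensor board and must stand in third gear for its output check; its lever has been left somewhere in the left-hand channel of the H-shaped gate. With a fingertip, push the lever along that channel to neutral, across to the right, then forward (away from the robot) fully home into third, the far right-hand slot. Only push it, without gripping or forcing it, disturb nothing else on the bench, and leave the lever standing there untouched.

Things in the scene. Friction and masses are not known exactly. Their poses are not given: they have to be found in the camera images.
- shifter: gear shifter of a driving trainer, fixed: aluminium housing 128 x 104 mm on a dark steel test plate 180 x 150 x 8 mm, topped by a steel gate plate 140 x 112 mm (top 96 mm above the origin). Origin: centre of the test plate's underside, on the mat, 4 mm above the work surface. Axes: +x = forward, away from the robot within 0.5 rad; +y = left; z up.
- neutral (a point): centre of the gate's H, at the gate plate's top; axes as the shifter's. Two fore-and-aft slots at y = +14 and -14 mm, 13 mm wide, each reaching 26 mm forward and back, are joined by a cross-channel (neutral) along y at x = 0, 16 mm wide. The tongues between the slots have rounded tips. First = left forward, second = left rear, third = right forward, fourth = right rear.
- third_slot (a point): where the shaft's axis passes the gate plate's top when the lever is home in third: 20 mm forward and 14 mm right of the gate's centre
- knob (a point): centre of the lever's round black knob: 42 mm across, near-upright sides from 14 mm below to 16 mm above; knob ends 28 mm below and 30 mm above. On a 10 mm shaft tilting about a pivot 190 mm below (22 mm above the shifter's origin). In the shifter's frame: x = +51 or -51 mm home in a slot, 0 in neutral; y about +35 mm left channel, -35 mm right; z 201 to 212 mm.
- gear_lever (a joint): fore-and-aft tilt of the lever, rad: 0 = neutral, +0.27 = fully forward (stop), -0.27 = fully back (stop). Even friction, about 4 N at the knob; no spring, it stays where it is left.
- select_yoke (a joint): sideways tilt of the lever, rad: -0.19 = left channel (stop), +0.19 = right channel (stop). It can only change while gear_lever is within about 0.04 of 0; farther off, the shaft catches on the tongues between the slots. Friction about 3 N at the knob; no spring.
- screw_tub: round open clear tub of screws, 90 mm across, 38 mm high; origin under its centre; loose, bystander
- cleaner_bottle: clear bottle of cleaner with a white cap, 54 mm across, 150 mm high; origin under its centre; loose, bystander
- screwdriver: screwdriver with a black handle, 170 mm long, lying near the shifter; loose, bystander
- motor: small brushless drone motor standing on the mat, 29 mm across, 33 mm high; origin under its centre; loose, bystander
- multimeter: dark grey hand multimeter lying face up, 150 x 76 x 39 mm; origin under its centre; loose, bystander
- drone_frame: black quadcopter frame with four motors, about 235 x 210 x 45 mm; origin under its centre; loose, bystander
- proto_board: green prototype board lying flat, 60 x 100 x 4 mm; origin under its centre; loose, bystander
- parts_box: closed blue plastic box, 106 x 126 x 54 mm; origin under its centre; loose, bystander

How it is judged:
By the outcome, as a careful person would: the job done as asked, in the order asked, and still so for the second after the job is handed in, with the robot touching nothing.
It also fails if it takes over 58 s, if anything falls off the work surface, if the arm or the gripper's body presses on something with over 40 N, if the wrist force passes 120 N, or if a joint passes its speed limit or range.

## Working session

There is one attempt and no reset: what is moved stays moved. The work goes in short steps, Python scripts to look and compute and a tool call to move; the robot and the scene stay as the last step left them, time stands still between calls to the robot, and variables do not carry over. Pictures are saved under pics/ and viewed, about 8 in all and at most 12, crops included, and the job is handed in when it is done.

Besides the shell and the picture viewer there is one more tool, called after "Request:" as name(argument=value, ...) on one line, values as JSON. arm_command: Moves the arm, as the interface text tells. Its arguments: {"type":"object","properties":{"gripper":{"type":"array","items":{"type":"number"}},"slide":{"type":"array","items":{"type":"array","items":{"type":"number"}}},"turn":{"type":"array","items":{"type":"array","items":{"type":"number"}}},"force":{"type":"number"}},"required":["gripper","slide","turn"]}

```bash
mkdir -p pics
python3 - <<'E'
from workcell import bot, vision
import cv2,numpy as np
s=bot.observe();print({k:np.round(s[k],3) for k in('clock','position','tool_rot','force','grip_width')})
for n in('top','side'):
    cv2.imwrite(f'pics/{n}0.png',vision.grab_frame(n)); m=vision.camera_model(n);print(n,np.round(m['mtx'],1).tolist(),np.round(m['T'],3).tolist())
E
```

```text
{'clock': np.float64(0.0), 'position': array([ 0.232, -0.58 ,  0.231]), 'tool_rot': array([-3.14,  0.  ,  0.38]), 'force': array([ 1.16 , -0.743,  0.289]), 'grip_width': np.float64(0.085)}
top [[373.3, 0.0, 314.1], [0.0, 373.3, 199.8], [0.0, 0.0, 1.0]] [[0.022, -0.98, 0.199, 0.314], [-1.0, -0.021, 0.007, 0.059], [-0.003, -0.199, -0.98, 1.143], [0.0, 0.0, 0.0, 1.0]]
side [[420.8, 0.0, 321.3], [0.0, 420.8, 200.0], [0.0, 0.0, 1.0]] [[-0.785, -0.325, 0.528, -0.092], [-0.619, 0.379, -0.688, 0.847], [0.024, -0.867, -0.498, 0.753], [0.0, 0.0, 0.0, 1.0]]
```

View pics/top0.png

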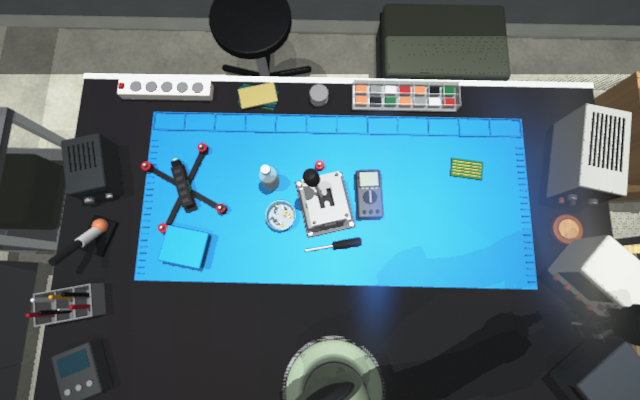

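View pics/side0.png

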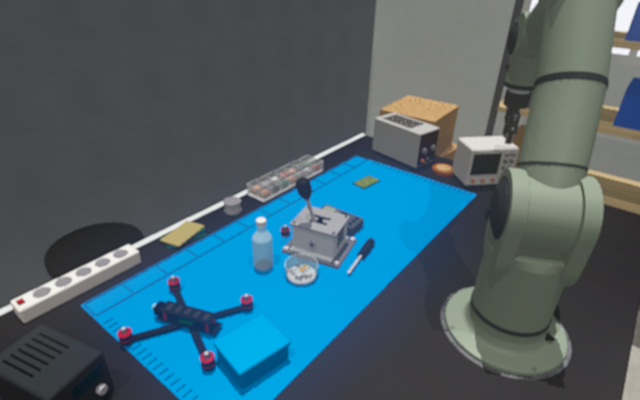

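The top view shows the shifter at about (326,203) with the knob at (311,177), forward-left. The bottle is at (267,178), the motor at (320,165), and the multimeter on the right at (370,195). In the side view the knob is at (304,186). I'll enlarge both.

Run:
```python
import cv2,numpy as np
t=cv2.imread('pics/top0.png')[150:250,260:390];s=cv2.imread('pics/side0.png')[165:275,250:380]
a=cv2.resize(t,(780,600),interpolation=cv2.INTER_CUBIC)
b=cv2.resize(s,(780,660),interpolation=cv2.INTER_CUBIC)
cv2.imwrite('pics/c.png',cv2.resize(np.vstack([a]),(780,600)))
# knob blobs
for n,im,(x0,y0,x1,y1) in(('top',cv2.imread('pics/top0.png'),(295,160,330,195)),('side',cv2.imread('pics/side0.png'),(290,168,320,205))):
    g=(im[y0:y1,x0:x1].max(2)<45).astype(np.uint8)
    k,l,st,c=cv2.connectedComponentsWithStats(g)
    for i in range(1,k):
        if st[i,4]>20: print(n,st[i]+[x0,y0,0,0,0],c[i]+[x0,y0])
```

```text
top [303 171  16  15 102] [312.21568627 180.42156863]
```

View pics/c.png

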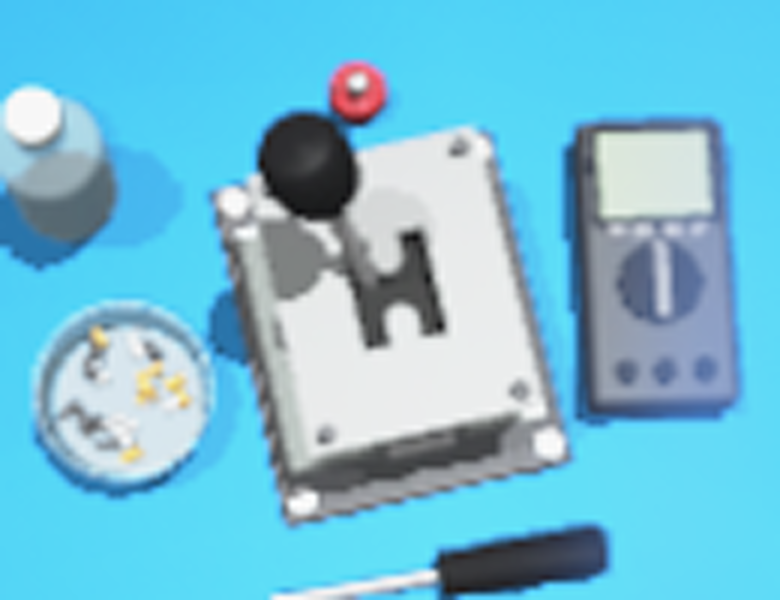

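```bash
cat > h.py <<'E'
from workcell import bot, vision
import cv2,numpy as np
def ray(n,p):
    m=vision.camera_model(n);T=np.array(m['T']);d=T[:3,:3]@np.linalg.inv(m['mtx'])@[p[0],p[1],1];return T[:3,3],d/np.linalg.norm(d)
def plane(n,p,z):
    o,d=ray(n,p);return o+d*(z-o[2])/d[2]
def tri(a,b):
    (o1,d1),(o2,d2)=a,b
    t=np.linalg.lstsq(np.c_[d1,-d2],o2-o1,rcond=None)[0];p,q=o1+t[0]*d1,o2+t[1]*d2
    return (p+q)/2,np.linalg.norm(p-q)
E
python3 - <<'E'
from h import *
c=lambda x,y:(259.5+x/6+.08,149.5+y/6+.08)
P=lambda x,y,z=.1:np.round(plane('top',c(x,y),z)[:2],4)
print('gate screws RF RB LB',P(459,146),P(519,390),P(326,434))
print('plate corner screws LF LB RB',P(235,203,.012),P(303,502,.012),P(550,443,.012))
print('slots: Rf Rr Lr',P(412,235),P(435,332),P(377,345))
im=cv2.imread('pics/side0.png')
g=(im[165:210,285:325].max(2)<75).astype(np.uint8);k,l,st,ce=cv2.connectedComponentsWithStats(g)
for i in range(1,k):
    if st[i,4]>20: print(st[i],ce[i]+[285,165])
i=1+np.argmax(st[1:,4]);pc=st[i,:2]+(st[i,2:4]-1)/2+[285,165]
for q in(pc,(304.,187.)): print(q,tri(ray('top',c(309,166)),ray('side',q)))
for nm,px,z in(('bottlecap',(32,115),.15),('motor',(357,90),.033),('tub',(124,397),.038),('mmTL',(582,125),.04),('mmBR',(735,405),.04)): print(nm,P(*px,z))
cv2.imwrite('pics/d.png',cv2.resize(im[160:280,245:385],(700,600),interpolation=cv2.INTER_CUBIC))
E
```

```text
gate screws RF RB LB [0.6036 0.0048] [ 0.4852 -0.0247] [0.4623 0.0657]
plate corner screws LF LB RB [0.5949 0.1163] [0.4399 0.0771] [ 0.4727 -0.0477]
slots: Rf Rr Lr [0.5591 0.0268] [0.5122 0.0152] [0.5053 0.0425]
[ 11  14  14  19 170] [303.25882353 187.98235294]
[302.5 188. ] (array([0.56410556, 0.07536431, 0.20737847]), np.float64(0.0013998596505231536))
(304.0, 187.0) (array([0.56160365, 0.07442719, 0.21144762]), np.float64(0.001838135170276849))
bottlecap [0.6003 0.204 ]
motor [0.6509 0.0541]
tub [0.4876 0.1673]
mmTL [ 0.6327 -0.061 ]
mmBR [ 0.4898 -0.137 ]
```

View pics/d.png

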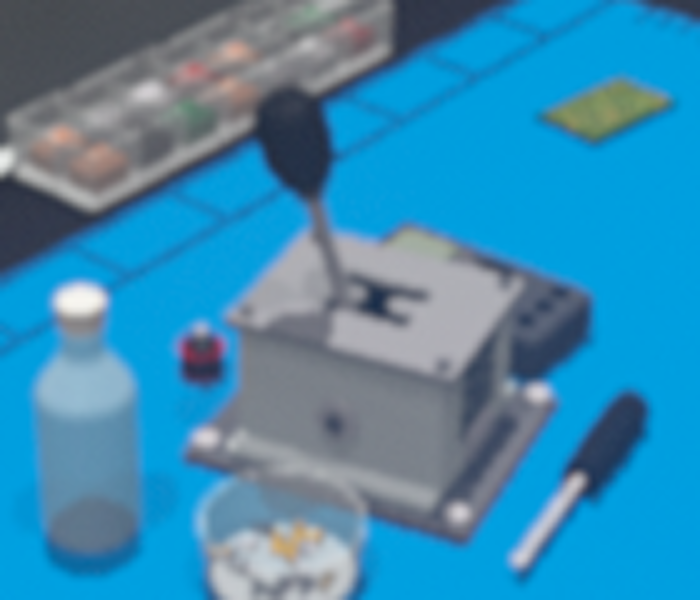

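The side crop confirms that the shaft is in the left slot, leaning forward. The shifter is at about (0.533, 0.035) with yaw 0.247. The knob is at about x=+39, y=+31 mm in the shifter frame, so it is forward-left but not fully home. The plan is to use closed fingers aligned with the shifter and start ahead of the knob.

```bash
cat >> h.py <<'E'
from scipy.spatial.transform import Rotation as R
O=np.array([.533,.035,0.]);Y=.247;S=R.from_euler('z',Y).as_matrix()
def state(*targets):
    """shifter-frame TCP mm (z world), then cm slides and deg turn needed from here"""
    s=bot.observe();p=np.array(s['position']);A=R.from_euler('xyz',s['tool_rot'])
    print('t',round(s['clock'],2),'tcp',np.round(S.T@(p-O)*1000,1),'F',np.round(S.T@np.array(s['force']),1),'w',round(s['grip_width'],4))
    B=R.from_euler('xyz',[np.pi,0,Y])
    print('turn',np.round((A.inv()*B).as_rotvec(degrees=True),2))
    for t in targets:print(t,'slide',np.round(A.as_matrix().T@(O+S@(np.array(t)/1000)-p)*100,2))
E
python3 -c "
from h import *
state((92,33,300))"
```

```text
t 0.1 tcp [-442.7 -522.9  230.8] F [ 0.2  0.4 -0.2] w 0.0855
turn [-0.05  0.01  7.61]
(92, 33, 300) slide [ 60.36 -48.03  -6.88]
```

Request:
arm_command(gripper=[0,0,0,0,0], slide=[[3,-2.4,-3.5],[7.5,-6,-6.9],[12,-9.6,-6.9],[16.5,-13.2,-6.9],[21,-16.8,-6.9]], turn=[[0,0,2],[0,0,4],[0,0,6],[0,0,7.6],[0,0,7.6]])

```text
clock: 0.72
position: [0.365, -0.3448, 0.3003]
tool_rot: [3.141, 0.0, 0.247]
force: [2.0, -0.4, 0.5]
grip_width: -0.0
```

```bash
python3 -c "
from h import *
state((92,33,300))"
```

```text
t 0.72 tcp [-255.7 -327.2  300.3] F [ 1.9 -0.9  0.5] w -0.0
turn [ 0.01  0.   -0.02]
(92, 33, 300) slide [ 3.476e+01 -3.603e+01  3.000e-02]
```

Next I go across, still high. The tool axes are now x = forward, y = right, z = down.

Request:
arm_command(gripper=[0,0,0,0,0], slide=[[4,-4,0],[8,-8,0],[12,-12,0],[16,-16,0],[20,-20,0]], turn=[[0,0,0],[0,0,0],[0,0,0],[0,0,0],[0,0,0]])

```text
clock: 1.35
position: [0.51, -0.1021, 0.3003]
tool_rot: [3.142, 0.0, 0.247]
force: [0.1, -1.3, -0.1]
grip_width: 0.0
```

Request:
arm_command(gripper=[0,0,0,0,0], slide=[[4,-4,0],[8,-8,0],[12,-12,0],[14.7,-16,0],[14.7,-16,0]], turn=[[0,0,0],[0,0,0],[0,0,0],[0,0,0],[0,0,0]])

```text
clock: 1.98
position: [0.6129, 0.0916, 0.2994]
tool_rot: [-3.14, 0.001, 0.252]
force: [-0.1, -1.1, 0.1]
grip_width: -0.0004
```

```bash
python3 -c "
from h import *
state((92,33,197))
cv2.imwrite('pics/w1.png',vision.grab_frame('wrist'))"
```

```text
t 1.98 tcp [ 91.3  35.4 299.4] F [-0.4 -1.1  0.1] w -0.0004
turn [-0.11  0.05  0.3 ]
(92, 33, 197) slide [ 0.08  0.26 10.24]
```

View pics/w1.png

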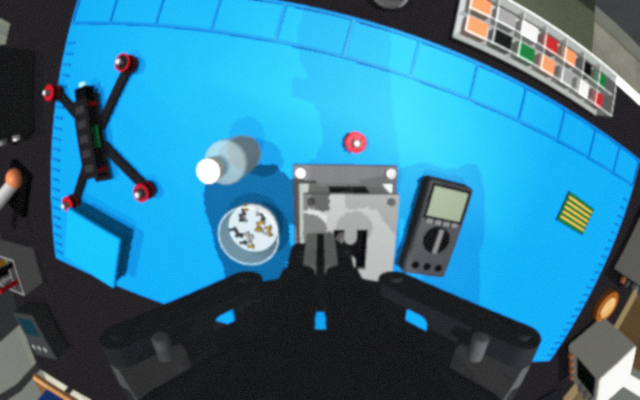

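The wrist view shows the fingers at (320,265), ahead of the knob and hiding it. The motor at (355,142) lies beyond, well below the fingertip height. I descend in front of the knob.

Request:
arm_command(gripper=[0,0,0,0,0], slide=[[0,0.1,3],[0,0.2,6],[0,0.2,9],[0,0.2,10.2],[0,0.2,10.2]], turn=[[0,0,0],[0,0,0],[0,0,0],[0,0,0],[0,0,0]])

```text
clock: 2.65
position: [0.6132, 0.0848, 0.1982]
tool_rot: [3.141, 0.001, 0.246]
force: [-0.4, 0.3, 0.7]
grip_width: 0.0001
```

```bash
python3 -c "
from h import *
state((70,33,197),(33,33,197))"
```

```text
t 2.65 tcp [ 89.9  28.6 198.2] F [-0.3  0.4  0.7] w 0.0001
turn [ 0.01  0.04 -0.03]
(70, 33, 197) slide [-1.99 -0.43  0.12]
(33, 33, 197) slide [-5.69 -0.43  0.13]
```

Request:
arm_command(gripper=[0,0,0,0,0], slide=[[-0.8,-0.4,0],[-1.6,-0.4,0],[-2.2,-0.4,0],[-2.8,-0.4,0],[-3.4,-0.4,0]], turn=[[0,0,0],[0,0,0],[0,0,0],[0,0,0],[0,0,0]])

```text
clock: 3.28
position: [0.5802, 0.0812, 0.1994]
tool_rot: [-3.142, -0.003, 0.247]
force: [4.3, 1.7, 5.2]
grip_width: -0.0001
```

```bash
python3 -c "
from h import *
state((36,33,197))
im=vision.grab_frame('top');s=vision.grab_frame('side')
a=cv2.resize(im[150:250,260:390],(520,400),interpolation=cv2.INTER_CUBIC);b=cv2.resize(s[160:260,265:335],(280,400),interpolation=cv2.INTER_CUBIC)
cv2.imwrite('pics/e.png',np.hstack([a,b]))"
```

```text
t 3.27 tcp [ 57.1  33.3 199.4] F [4.6 0.6 5.2] w -0.0001
turn [-0.   -0.19  0.  ]
(36, 33, 197) slide [-2.11  0.03  0.23]
```

View pics/e.png

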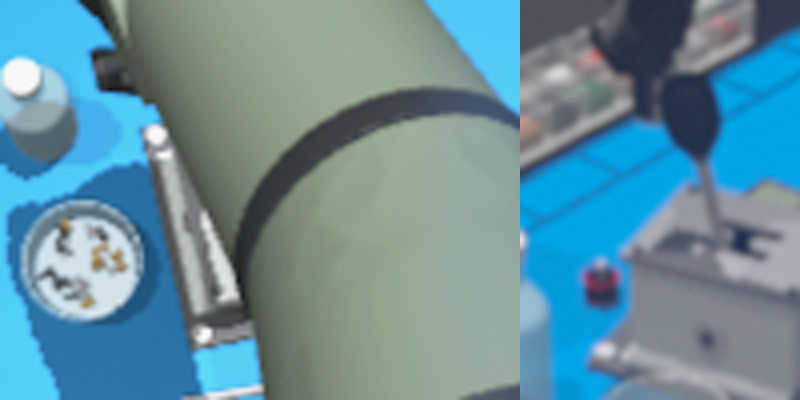

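Contact is made at about 4.6 N. The side view shows the fingertip against the front of the knob, which is at about (307.5,189) in the full image. The arm hides the top view, so I'll use the side view with the lever's kinematics.

```bash
cat >> h.py <<'E'
def knob(th,ph): # shifter mm, world-z
    v=np.array([np.tan(th),-np.tan(ph),1]);v/=np.linalg.norm(v);return 190*v+[0,0,26]
def pix(n,q):
    m=vision.camera_model(n);T=np.linalg.inv(np.array(m['T']));w=O+S@(np.array(q)/1000)
    c=np.array(m['mtx'])@(T[:3,:3]@w+T[:3,3]);return np.round(c[:2]/c[2],1)
E
python3 -c "
from h import *
for th in(.27,.2,.15,.1,.05,0,-.05):print(th,np.round(knob(th,-.19),1),pix('side',knob(th,-.19)),pix('top',knob(th,-.19)))
for th in(0,.27):print('R',th,np.round(knob(th,.19),1),pix('side',knob(th,.19)),pix('top',knob(th,.19)))"
```

```text
0.27 [ 49.8  34.6 206. ] [299.  188.2] [308.9 173.8]
0.2 [ 37.1  35.2 209. ] [303.1 188.3] [309.8 178.2]
0.15 [ 27.9  35.5 210.6] [306.1 188.6] [310.5 181.5]
0.1 [ 18.6  35.7 211.7] [309.2 189. ] [311.2 184.8]
0.05 [  9.3  35.8 212.4] [312.3 189.5] [311.9 188.2]
0 [  0.   35.9 212.6] [315.4 190.2] [312.7 191.6]
-0.05 [ -9.3  35.8 212.4] [318.6 191. ] [313.6 195.1]
R 0 [  0.  -35.9 212.6] [326.1 179.3] [340.  185.5]
R 0.27 [ 49.8 -34.6 206. ] [309.9 178. ] [334.9 168.1]
```

Request:
arm_command(gripper=[0,0,0,0,0], slide=[[-0.6,0,0],[-1.2,0,0],[-1.8,0,0],[-2.3,0,0],[-2.3,0,0]], turn=[[0,0,0],[0,0,0],[0,0,0],[0,0,0],[0,0,0]])

```text
clock: 4.0
position: [0.5572, 0.0753, 0.1986]
tool_rot: [3.142, -0.001, 0.247]
force: [4.0, 1.6, 4.4]
grip_width: -0.0002
```

```bash
cat >> h.py <<'E'
def sideknob():
    im=vision.grab_frame('side')
    g=(im.max(2)<75).astype(np.uint8);g=g[165:215,290:345]
    k,l,st,c=cv2.connectedComponentsWithStats(g)
    for i in range(1,k):
        if st[i,4]>40: print('blob',st[i]+[290,165,0,0,0],np.round(c[i]+[290,165],1))
    return im
E
python3 -c "
from h import *
state((32,33,197))
im=sideknob();cv2.imwrite('pics/f.png',cv2.resize(im[150:250,270:370],(600,600),interpolation=cv2.INTER_CUBIC))"
```

```text
t 4.0 tcp [ 33.3  33.2 198.6] F [4.3 0.6 4.4] w -0.0002
turn [ 0.   -0.03  0.  ]
(32, 33, 197) slide [-0.13  0.02  0.16]
blob [292 165  23  26 252] [303.9 173.3]
blob [308 178  13  20  72] [312.6 185.6]
```

View pics/f.png

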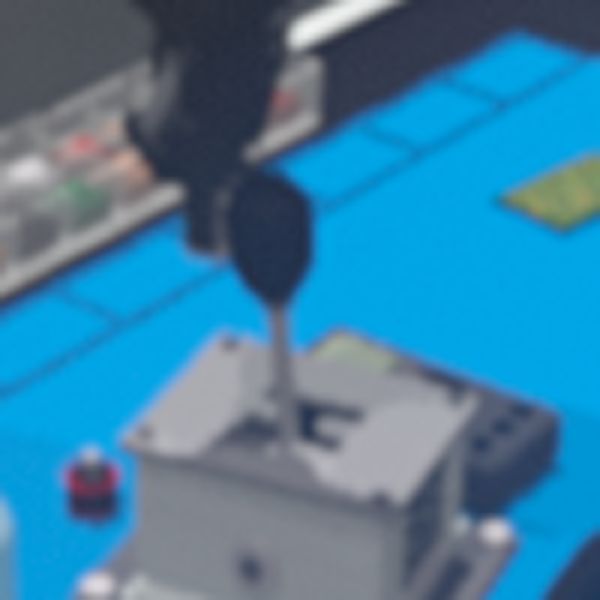

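The knob is now at about (314.8,189.6), which gives a tilt of about 0.01 rad. That is neutral, and the shaft is level with the cross-channel. I back off forward, go round to the left of the knob, and line up at x≈1.

Request:
arm_command(gripper=[0,0,0,0,0], slide=[[1.5,0,0],[3.5,0,0],[4.5,-3,0],[4.5,-6.5,0],[3,-6.5,0]], turn=[[0,0,0],[0,0,0],[0,0,0],[0,0,0],[0,0,0]])

```text
clock: 4.68
position: [0.569, 0.1486, 0.1974]
tool_rot: [-3.14, 0.002, 0.251]
force: [-0.5, -0.3, -0.6]
grip_width: 0.0
```

```bash
python3 -c "
from h import *
state((1,98,198))"
```

```text
t 4.67 tcp [ 62.7 101.3 197.4] F [-0.6 -0.2 -0.6] w 0.0
turn [-0.07  0.12  0.22]
(1, 98, 198) slide [-6.17  0.31 -0.05]
```

Request:
arm_command(gripper=[0,0,0,0,0], slide=[[-2.5,0.1,0],[-5,0.2,0],[-6.1,0.3,0],[-6.1,0.3,0],[-6.1,0.3,0]], turn=[[0,0,0],[0,0,0],[0,0,0],[0,0,0],[0,0,0]])

```text
clock: 5.3
position: [0.5125, 0.1281, 0.1982]
tool_rot: [-3.141, -0.0, 0.247]
force: [1.5, -0.1, -0.2]
grip_width: -0.0
```

```bash
python3 -c "
from h import *
state((1,70,198))"
```

```text
t 5.3 tcp [  2.9  95.2 198.2] F [ 1.5 -0.4 -0.2] w -0.0
turn [-0.01 -0.01 -0.  ]
(1, 70, 198) slide [-0.19  2.52  0.02]
```

Request:
arm_command(gripper=[0,0,0,0,0], slide=[[-0.1,1.5,0],[-0.1,2.5,0],[-0.1,3.5,0],[-0.1,4.5,0],[-0.1,5.5,0]], turn=[[0,0,0],[0,0,0],[0,0,0],[0,0,0],[0,0,0]])

```text
clock: 5.92
position: [0.5258, 0.0749, 0.1999]
tool_rot: [-3.141, -0.004, 0.248]
force: [-2.4, 6.3, 25.8]
grip_width: -0.0003
```

```bash
python3 -c "
from h import *
state((1,3,198))"
```

```text
t 5.92 tcp [  2.8  40.4 199.9] F [-0.8  6.7 25.8] w -0.0003
turn [-0.04 -0.22  0.04]
(1, 3, 198) slide [-0.18  3.74  0.19]
```

There is an unexpected 26 N of vertical force. The closed gripper's finger linkage, which spreads along tool y, is probably touching the knob top. I back off and look.

Request:
arm_command(gripper=[0,0,0], slide=[[0,-1.5,-0.1],[0,-4,-0.3],[0,-5,-0.5]], turn=[[0,0,0],[0,0,0],[0,0,0]])

```text
clock: 6.3
position: [0.5118, 0.1236, 0.2033]
tool_rot: [-3.141, 0.0, 0.248]
force: [0.8, -0.3, 0.0]
grip_width: -0.0
```

```bash
python3 -c "
from h import *
state((1,3,198));print(np.round(bot.observe()['qpos'],2))
im=sideknob();cv2.imwrite('pics/g.png',cv2.resize(im[120:250,260:380],(720,600),interpolation=cv2.INTER_CUBIC))"
```

```text
t 6.3 tcp [  1.2  91.1 203.3] F [ 0.7 -0.5  0. ] w -0.0
turn [-0.01  0.01  0.08]
(1, 3, 198) slide [-0.03  8.81  0.53]
[-0.1   0.42 -0.33  1.88  0.17  0.88 -1.84]
blob [297 165  22  25 316] [307.  174.6]
blob [313 178  11  16  60] [317.6 184.8]
```

View pics/g.png

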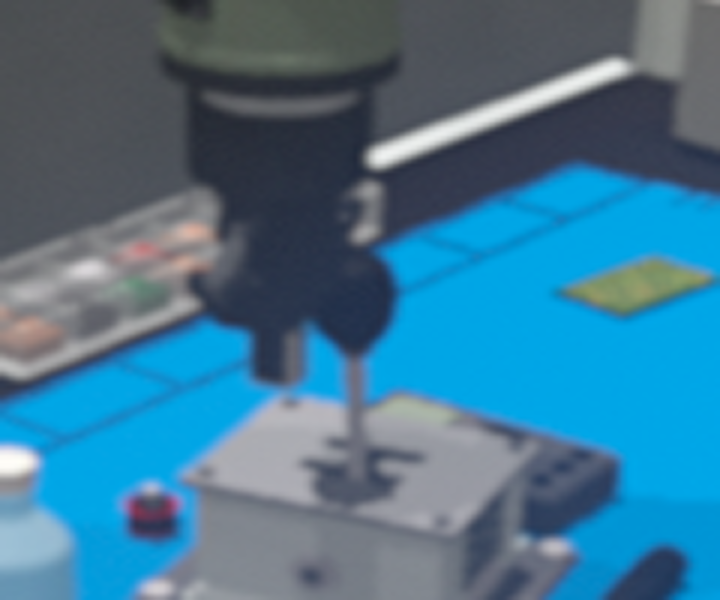

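The side view shows the knob upright at mid-channel, with the shaft halfway across the cross-channel. The gripper's knuckles hang low along tool y, so I should push along tool x instead. First I check where the wrist camera sits.

```bash
python3 -c "
from h import *
s=bot.observe();A=R.from_euler('xyz',s['tool_rot']).as_matrix();T=np.array(vision.camera_model('wrist')['T'])
print(np.round(A.T@(T[:3,3]-s['position']),3),np.round(A.T@T[:3,2],2))"
```

```text
[ 0.066 -0.    -0.142] [-0.26  0.    0.97]
```

The camera is 142 mm above the tip, so it clears the knob. I turn the tool 90°, a bit farther left, so its x axis points right.

Request:
arm_command(gripper=[0,0,0,0,0], slide=[[0,-2,-0.5],[0,-2,-1],[0,-2,-1],[0,-2,-1],[0,-2,-1]], turn=[[0,0,10],[0,0,20],[0,0,30],[0,0,40],[0,0,50]])

```text
clock: 6.98
position: [0.5066, 0.1403, 0.2115]
tool_rot: [3.138, 0.004, -0.575]
force: [0.7, 0.4, -1.7]
grip_width: 0.0
```

Request:
arm_command(gripper=[0,0,0,0,0], slide=[[0,0,0],[0,0,0],[0,0,0],[0,0,0],[0,0,0]], turn=[[0,0,10],[0,0,20],[0,0,30],[0,0,40],[0,0,40]])

```text
clock: 7.6
position: [0.5059, 0.1405, 0.2111]
tool_rot: [3.132, 0.002, -1.229]
force: [0.1, -0.3, -3.0]
grip_width: -0.0
```

```bash
python3 -c "
from h import *
state((1,70,203),(1,-1,203))"
```

```text
t 7.6 tcp [ -0.5 108.9 211.1] F [ 0.  -0.3 -3. ] w -0.0
turn [  0.39   0.51 -84.55]
(1, 70, 203) slide [3.89 0.21 0.81]
(1, -1, 203) slide [10.96  0.89  0.8 ]
```

Request:
arm_command(gripper=[0,0], slide=[[0,0,0.7],[0,0,0.7]], turn=[[0,0,0],[0,0,0]])

```text
clock: 7.85
position: [0.5047, 0.1409, 0.2021]
tool_rot: [3.127, 0.002, -1.22]
force: [-0.4, 0.1, 0.1]
grip_width: 0.0001
```

```bash
python3 -c "
from h import *
state((1,70,203),(1,-1,203))"
```

```text
t 7.85 tcp [ -1.5 109.6 202.1] F [-0.4  0.2  0.1] w 0.0001
turn [  0.6    0.73 -84.03]
(1, 70, 203) slide [ 3.97  0.16 -0.09]
(1, -1, 203) slide [11.03  0.9  -0.1 ]
```

Request:
arm_command(gripper=[0,0,0], slide=[[1,0,0],[2,0,0],[2,0,0]], turn=[[0,0,3],[0,0,6],[0,0,6]])

```text
clock: 8.22
position: [0.5121, 0.1212, 0.2029]
tool_rot: [3.128, 0.002, -1.328]
force: [-0.2, 0.6, 0.6]
grip_width: 0.0001
```

```bash
python3 -c "
from h import *
state((1,50,203),(1,-1,203));print(np.round(bot.observe()['qpos'],2))"
```

```text
t 8.22 tcp [  0.8  88.7 202.9] F [-0.   0.6  0.6] w 0.0001
turn [  0.53   0.69 -90.24]
(1, 50, 203) slide [ 3.87 -0.03 -0.01]
(1, -1, 203) slide [ 8.97 -0.05 -0.02]
[-1.08  0.7   1.14  1.91 -0.75  1.05 -2.51]
```

Joint 7 is at its limit in this direction, so I turn the other way round, to -90° from the original. The push is then along tool -x with plenty of joint range. I step left first for clearance.

Request:
arm_command(gripper=[0,0,0,0,0], slide=[[-2,0,-0.5],[-2,0,-1],[-2,0,-1],[-2,0,-1],[-2,0,-1]], turn=[[0,0,-10],[0,0,-20],[0,0,-30],[0,0,-40],[0,0,-50]])

```text
clock: 8.85
position: [0.5074, 0.1421, 0.2136]
tool_rot: [3.136, 0.01, -0.447]
force: [0.5, -0.8, -0.2]
grip_width: -0.0001
```

Request:
arm_command(gripper=[0,0,0,0,0], slide=[[0,0,0],[0,0,0],[0,0,0],[0,0,0],[0,0,0]], turn=[[0,0,-10],[0,0,-20],[0,0,-30],[0,0,-40],[0,0,-50]])

```text
clock: 9.48
position: [0.5076, 0.1422, 0.214]
tool_rot: [-3.138, 0.01, 0.426]
force: [0.5, -0.6, -1.2]
grip_width: 0.0
```

Request:
arm_command(gripper=[0,0,0,0,0], slide=[[0,0,0],[0,0,0],[0,0,0],[0,0,0],[0,0,0]], turn=[[0,0,-10],[0,0,-20],[0,0,-30],[0,0,-40],[0,0,-50]])

```text
clock: 10.1
position: [0.5078, 0.1422, 0.2143]
tool_rot: [-3.132, 0.004, 1.299]
force: [0.3, -0.3, -0.8]
grip_width: -0.0001
```

```bash
python3 -c "
from h import *
state((1,70,203));print(np.round(bot.observe()['qpos'],2))"
```

```text
t 10.1 tcp [  1.8 110.1 214.3] F [ 0.2 -0.3 -0.8] w -0.0001
turn [-0.37  0.46 60.28]
(1, 70, 203) slide [-3.52  1.93  1.12]
[-0.71  0.43  0.44  1.88 -0.23  0.89 -0.43]
```

Request:
arm_command(gripper=[0,0,0,0], slide=[[0,0,0],[0,0,0],[0,0,0.8],[0,0,0.8]], turn=[[-0.4,0.4,-10],[-0.4,0.4,-20],[-0.4,0.4,-30],[-0.4,0.4,-30]])

```text
clock: 10.6
position: [0.5075, 0.1418, 0.2059]
tool_rot: [-3.139, -0.006, 1.815]
force: [-0.2, -0.5, -0.3]
grip_width: 0.0001
```

```bash
python3 -c "
from h import *
state((1,70,203),(1,40,203),(1,-1,203));print(np.round(bot.observe()['qpos'],2),bot.observe()['tool_rot'])"
```

```text
t 10.6 tcp [  1.4 109.8 205.9] F [-0.3 -0.5 -0.3] w 0.0001
turn [-0.38 -0.19 89.81]
(1, 70, 203) slide [-3.99 -0.03  0.27]
(1, 40, 203) slide [-6.99 -0.02  0.25]
(1, -1, 203) slide [-11.09  -0.     0.22]
[-0.61  0.41  0.31  1.9  -0.17  0.86  0.03] [-3.13946853 -0.0063142   1.81453444]
```

The tool is aligned, with tool -x pointing right. I approach and push gently.

Request:
arm_command(gripper=[0,0,0,0,0], slide=[[-3,0,0.1],[-5.5,0,0.1],[-7,0,0.1],[-7.8,0,0.1],[-8.6,0,0.1]], turn=[[0,0,0],[0,0,0],[0,0,0],[0,0,0],[0,0,0]])

```text
clock: 11.22
position: [0.5282, 0.0588, 0.204]
tool_rot: [-3.138, -0.006, 1.813]
force: [-0.8, 3.3, 3.0]
grip_width: 0.0002
```

```bash
python3 -c "
from h import *
state((1,-1,203))"
```

```text
t 11.22 tcp [  1.1  24.2 204. ] F [0.  3.4 3. ] w 0.0002
turn [-0.43 -0.12 89.75]
(1, -1, 203) slide [-2.52 -0.    0.09]
```

Request:
arm_command(gripper=[0,0,0,0,0], slide=[[-0.7,0,0],[-1.3,0,0],[-1.8,0,0],[-2.1,0,0],[-2.1,0,0]], turn=[[0,0,0],[0,0,0],[0,0,0],[0,0,0],[0,0,0]])

```text
clock: 11.85
position: [0.533, 0.0374, 0.2036]
tool_rot: [-3.137, -0.005, 1.813]
force: [-0.3, 1.2, 0.7]
grip_width: 0.0001
```

```bash
python3 -c "
from h import *
state((1,-3,203))"
```

```text
t 11.85 tcp [  0.6   2.3 203.6] F [0.1 1.2 0.7] w 0.0001
turn [-4.30e-01 -5.00e-02  8.97e+01]
(1, -3, 203) slide [-0.53  0.04  0.05]
```

Request:
arm_command(gripper=[0,0,0], slide=[[-0.2,0,0],[-0.4,0,0],[-0.4,0,0]], turn=[[0,0,0],[0,0,0],[0,0,0]])

```text
clock: 12.22
position: [0.5339, 0.0336, 0.2035]
tool_rot: [-3.137, -0.005, 1.813]
force: [0.4, 4.1, -0.1]
grip_width: 0.0006
```

```bash
python3 -c "
from h import *
state();im=sideknob();cv2.imwrite('pics/i.png',cv2.resize(im[120:250,270:390],(720,600),interpolation=cv2.INTER_CUBIC))"
```

```text
t 12.22 tcp [  0.6  -1.6 203.5] F [ 1.4  3.9 -0.1] w 0.0006
turn [-4.400e-01 -5.000e-02  8.971e+01]
blob [306 165  24  10 169] [318.5 168.7]
```

View pics/i.png

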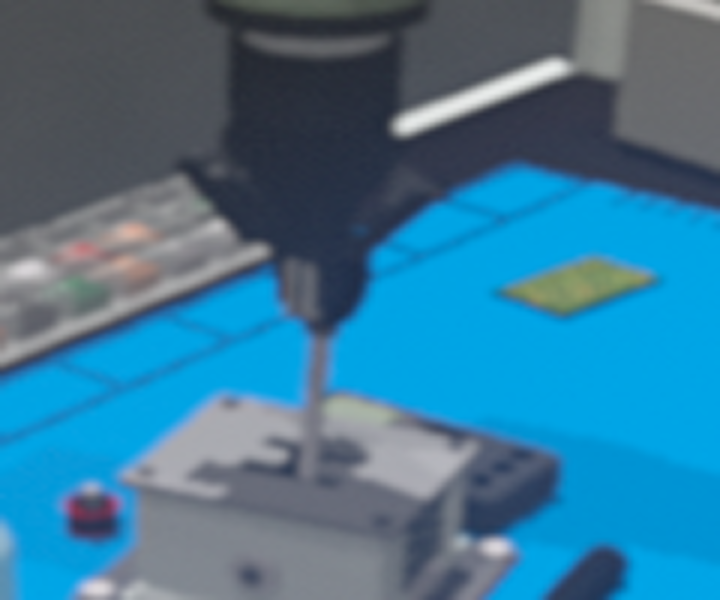

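```bash
python3 -c "
from h import *
def c(p):return np.round(((p[0]-270+.5)*6,(p[1]-120+.5)*600/130),0)
for ph in(-.19,0,.1,.15,.19):
    k=knob(0,ph);b=np.array([0,0,26.]);u=(k-b)/190
    g=b+u*(74/u[2]); e=b+u*162
    print(ph,'gate',c(pix('side',g)),'knob bottom',c(pix('side',e)))"
```

```text
-0.19 gate [290. 471.] knob bottom [280. 364.]
0 gate [303. 460.] knob bottom [307. 337.]
0.1 gate [309. 454.] knob bottom [321. 326.]
0.15 gate [313. 451.] knob bottom [328. 322.]
0.19 gate [315. 449.] knob bottom [334. 319.]
```

Request:
arm_command(gripper=[0,0,0], slide=[[-0.1,0,0],[-0.2,0,0],[-0.2,0,0]], turn=[[0,0,0],[0,0,0],[0,0,0]])

```text
clock: 12.65
position: [0.5344, 0.0317, 0.2036]
tool_rot: [-3.137, -0.005, 1.813]
force: [-0.2, 2.8, -1.9]
grip_width: -0.0
```

```bash
python3 -c "
from h import *
state()"
```

```text
t 12.65 tcp [  0.6  -3.5 203.6] F [ 0.5  2.8 -1.9] w -0.0
turn [-4.400e-01 -6.000e-02  8.971e+01]
```

Still only sliding friction, so I go on in small steps.

Request:
arm_command(gripper=[0,0,0,0], slide=[[-0.1,0,0],[-0.2,0,0],[-0.3,0,0],[-0.3,0,0]], turn=[[0,0,0],[0,0,0],[0,0,0],[0,0,0]])

```text
clock: 13.15
position: [0.5352, 0.0288, 0.2036]
tool_rot: [-3.137, -0.005, 1.813]
force: [-0.0, 3.1, -1.7]
grip_width: -0.0001
```

```bash
python3 -c "
from h import *
state()"
```

```text
t 13.15 tcp [  0.6  -6.6 203.6] F [ 0.7  3.  -1.7] w -0.0001
turn [-4.300e-01 -6.000e-02  8.971e+01]
```

Request:
arm_command(gripper=[0,0,0,0], slide=[[-0.1,0,0],[-0.2,0,0],[-0.3,0,0],[-0.3,0,0]], turn=[[0,0,0],[0,0,0],[0,0,0],[0,0,0]])

```text
clock: 13.65
position: [0.5357, 0.0264, 0.2034]
tool_rot: [-3.137, -0.006, 1.813]
force: [-0.8, 7.1, -2.4]
grip_width: 0.0002
```

```bash
python3 -c "
from h import *
state()"
```

```text
t 13.65 tcp [  0.5  -9.  203.4] F [ 1.   7.1 -2.4] w 0.0002
turn [-4.700e-01 -7.000e-02  8.973e+01]
```

The force rose to 7 N, so the lever is at the right-hand stop. I retreat left, then back toward the robot, and turn the tool by +90° so I can push forward.

Request:
arm_command(gripper=[0,0,0,0,0], slide=[[2,0,0],[6,0,0],[9,-2,0],[9,-6,0],[9,-10,0]], turn=[[0,0,0],[0,0,0],[0,0,0],[0,0,10],[0,0,20]])

```text
clock: 14.28
position: [0.4164, 0.0888, 0.2045]
tool_rot: [-3.136, -0.003, 1.458]
force: [0.8, -0.1, 1.0]
grip_width: -0.0
```

Request:
arm_command(gripper=[0,0,0,0,0], slide=[[0,0,0],[0,0,0],[0,0,0],[0,0,0],[0,0,0]], turn=[[0,0,10],[0,0,20],[0,0,30],[0,0,40],[0,0,50]])

```text
clock: 14.9
position: [0.4176, 0.0889, 0.2047]
tool_rot: [-3.136, 0.002, 0.585]
force: [-0.2, -0.4, -0.3]
grip_width: 0.0001
```

```bash
python3 -c "
from h import *
state((-80,-36,203));print(np.round(bot.observe()['qpos'],2))"
```

```text
t 14.9 tcp [-98.7  80.4 204.7] F [-0.3 -0.4 -0.3] w 0.0001
turn [-0.32  0.14 19.35]
(-80, -36, 203) slide [-2.09 11.61  0.11]
[-0.85  0.29  0.62  2.14 -0.25  0.78 -1.06]
```

Request:
arm_command(gripper=[0,0,0,0,0], slide=[[0,1,0],[-0.8,4.5,0],[-1.6,8,0],[-2.1,11.5,0],[-2.1,11.5,0]], turn=[[0,0,9],[0,0,17],[0,0,19],[0,0,19],[0,0,19]])

```text
clock: 15.52
position: [0.4647, -0.0206, 0.204]
tool_rot: [-3.138, 0.003, 0.256]
force: [0.4, 0.9, 0.4]
grip_width: -0.0002
```

```bash
python3 -c "
from h import *
state((-40,-36,199),(20,-36,199));print(np.round(bot.observe()['qpos'],2))"
```

```text
t 15.53 tcp [-79.8 -37.2 204. ] F [0.6 0.7 0.4] w -0.0002
turn [-0.22  0.19  0.5 ]
(-40, -36, 199) slide [ 3.99 -0.08  0.49]
(20, -36, 199) slide [ 9.99 -0.03  0.47]
[-0.62  0.38  0.7   2.06 -0.34  0.82 -1.04]
```

```bash
python3 -c "
from h import *
im=sideknob();t=vision.grab_frame('top')
a=cv2.resize(im[150:230,280:380],(500,400),interpolation=cv2.INTER_CUBIC);b=cv2.resize(t[150:230,290:350],(300,400),interpolation=cv2.INTER_CUBIC);cv2.imwrite('pics/j.png',np.hstack([a,b]))"
```

```text
blob [319 171  12  18 152] [324.6 179.1]
```

View pics/j.png

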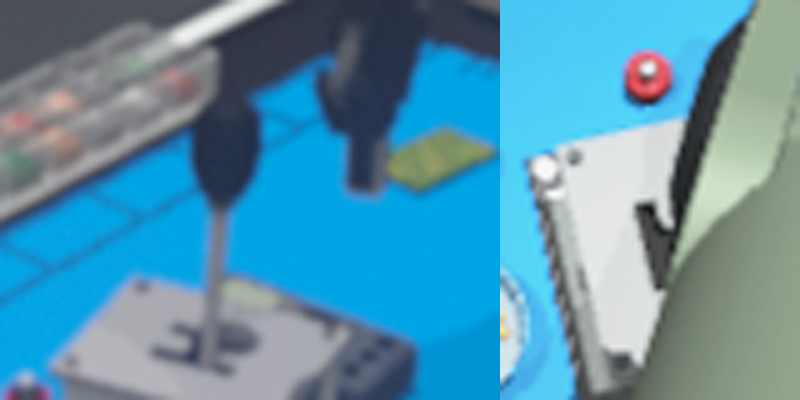

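The knob is at (324.6,179.1) in the side view, against (326.1,179.3) predicted for right-channel neutral. The fingers stand behind it. Now I push forward.

Request:
arm_command(gripper=[0,0,0,0,0], slide=[[2,0,0.2],[4,0,0.4],[5,0,0.5],[6,0,0.5],[7,0,0.5]], turn=[[0,0,0.5],[0,0,0.5],[0,0,0.5],[0,0,0.5],[0,0,0.5]])

```text
clock: 16.25
position: [0.5315, 0.0002, 0.1986]
tool_rot: [-3.136, 0.005, 0.251]
force: [-4.7, -0.4, 3.4]
grip_width: -0.0
```

```bash
python3 -c "
from h import *
state((16,-36,199))"
```

```text
t 16.25 tcp [-10.  -33.4 198.6] F [-4.6  0.8  3.4] w -0.0
turn [-0.32  0.27  0.21]
(16, -36, 199) slide [ 2.6   0.27 -0.05]
```

Request:
arm_command(gripper=[0,0,0,0,0], slide=[[0.6,0.2,0],[1.2,0.2,0],[1.7,0.2,0],[2.1,0.2,0],[2.3,0.2,0]], turn=[[0,0,0],[0,0,0],[0,0,0],[0,0,0],[0,0,0]])

```text
clock: 16.88
position: [0.5542, 0.004, 0.1982]
tool_rot: [-3.136, 0.005, 0.251]
force: [-4.5, 1.9, -1.1]
grip_width: 0.0003
```

```bash
python3 -c "
from h import *
state((18,-36,199))"
```

```text
t 16.88 tcp [ 13.  -35.2 198.2] F [-3.9  2.9 -1.1] w 0.0003
turn [-0.32  0.26  0.22]
(18, -36, 199) slide [ 0.5   0.08 -0.08]
```

Now small steps, watching for the stop.

Request:
arm_command(gripper=[0,0,0,0], slide=[[0.2,0,0],[0.4,0,0],[0.5,0,0],[0.5,0,0]], turn=[[0,0,0],[0,0,0],[0,0,0],[0,0,0]])

```text
clock: 17.38
position: [0.5593, 0.0051, 0.1984]
tool_rot: [-3.136, 0.004, 0.251]
force: [-3.7, 0.0, -1.4]
grip_width: 0.0003
```

```bash
python3 -c "
from h import *
state();sideknob();print(pix('side',knob(.27,.19)))"
```

```text
t 17.38 tcp [ 18.2 -35.4 198.4] F [-3.6  0.9 -1.4] w 0.0003
turn [-0.31  0.22  0.21]
blob [304 165  24  23 280] [313.5 174. ]
[309.9 178. ]
```

Request:
arm_command(gripper=[0,0,0,0], slide=[[0.2,0,0],[0.3,0,0],[0.4,0,0],[0.4,0,0]], turn=[[0,0,0],[0,0,0],[0,0,0],[0,0,0]])

```text
clock: 17.92
position: [0.563, 0.0061, 0.1983]
tool_rot: [-3.136, 0.004, 0.251]
force: [-4.9, -0.6, -2.3]
grip_width: 0.0
```

```bash
python3 -c "
from h import *
state()"
```

```text
t 17.93 tcp [ 22.  -35.3 198.3] F [-4.9  0.7 -2.3] w 0.0
turn [-0.31  0.25  0.21]
```

Request:
arm_command(gripper=[0,0,0], slide=[[0.1,0,0],[0.2,0,0],[0.2,0,0]], turn=[[0,0,0],[0,0,0],[0,0,0]])

```text
clock: 18.3
position: [0.5647, 0.0066, 0.1982]
tool_rot: [-3.136, 0.005, 0.251]
force: [-6.1, -1.6, -2.5]
grip_width: -0.0002
```

```bash
python3 -c "
from h import *
state()"
```

```text
t 18.3 tcp [ 23.7 -35.3 198.2] F [-6.3 -0.  -2.5] w -0.0002
turn [-0.32  0.28  0.21]
```

Request:
arm_command(gripper=[0,0,0], slide=[[0.1,0,0],[0.2,0,0],[0.2,0,0]], turn=[[0,0,0],[0,0,0],[0,0,0]])

```text
clock: 18.68
position: [0.5663, 0.007, 0.198]
tool_rot: [-3.136, 0.005, 0.251]
force: [-8.1, -0.5, -3.2]
grip_width: 0.0002
```

```bash
python3 -c "
from h import *
state()"
```

```text
t 18.68 tcp [ 25.4 -35.3 198. ] F [-7.9  1.5 -3.2] w 0.0002
turn [-0.32  0.32  0.21]
```

Request:
arm_command(gripper=[0,0,0], slide=[[0.1,0,0],[0.2,0,0],[0.2,0,0]], turn=[[0,0,0],[0,0,0],[0,0,0]])

```text
clock: 19.05
position: [0.568, 0.0075, 0.1979]
tool_rot: [-3.136, 0.006, 0.251]
force: [-10.2, -1.3, -3.3]
grip_width: 0.0002
```

```bash
python3 -c "
from h import *
state();im=sideknob();cv2.imwrite('pics/k.png',cv2.resize(im[150:230,270:370],(750,600),interpolation=cv2.INTER_CUBIC))
b=np.array([0,0,26.])
for th in(.2,.24,.27):
  k=knob(th,.19);u=(k-b)/190
  for q in(k,b+u*162,b+u*(74/u[2])):
    p=pix('side',q);print(th,np.round((p-[270,150]+.5)*7.5))"
```

```text
t 19.05 tcp [ 27.2 -35.2 197.9] F [-10.2   1.3  -3.3] w 0.0002
turn [-0.33  0.35  0.21]
blob [302 165  24  24 285] [311.2 174.4]
0.2 [335. 213.]
0.2 [340. 284.]
0.2 [359. 496.]
0.24 [316. 213.]
0.24 [325. 284.]
0.24 [351. 494.]
0.27 [303. 214.]
0.27 [314. 284.]
0.27 [346. 493.]
```

View pics/k.png

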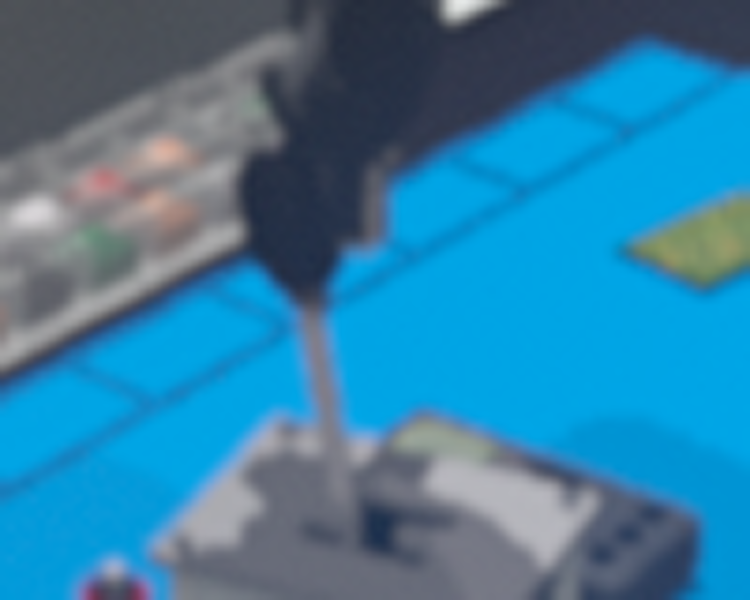

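The knob is at about (295,220) in the crop and the shaft base is at the front end of the slot. That matches home in third (tilt of about 0.27), and the force is rising against the stop. I retreat straight back, then away up and to the right so the top view is clear.

Request:
arm_command(gripper=[0,0,0,0,0], slide=[[-1.5,0,0],[-5,0,0],[-10,0,0],[-11,2,-4],[-12,6,-8]], turn=[[0,0,0],[0,0,0],[0,0,0],[0,0,0],[0,0,0]])

```text
clock: 19.73
position: [0.4682, -0.0805, 0.28]
tool_rot: [-3.136, 0.002, 0.253]
force: [1.2, -0.0, -0.3]
grip_width: -0.0002
```

Request:
arm_command(gripper=[0,0,0,0,0], slide=[[0,5,-1],[0,10,-1],[-1,15,-1],[-2,20,-1],[-3,25,-1]], turn=[[0,0,0],[0,0,0],[0,0,0],[0,0,0],[0,0,0]])

```text
clock: 20.35
position: [0.5016, -0.3323, 0.2877]
tool_rot: [-3.138, 0.002, 0.251]
force: [0.4, 1.1, 0.4]
grip_width: 0.0
```

```bash
python3 -c "
from h import *
state();im=sideknob();t=vision.grab_frame('top')
for th in(.2,.24,.27): print(th,pix('side',knob(th,.19)),pix('top',knob(th,.19)))
g=(t[155:200,318:350].max(2)<45).astype(np.uint8);k,l,st,c=cv2.connectedComponentsWithStats(g)
for i in range(1,k):
    if st[i,4]>20:print('top',st[i]+[318,155,0,0,0],c[i]+[318,155])
cv2.imwrite('pics/l.png',np.hstack([cv2.resize(t[140:260,250:390],(470,400),interpolation=cv2.INTER_CUBIC),cv2.resize(im[150:250,265:345],(320,400),interpolation=cv2.INTER_CUBIC)]))"
```

```text
t 20.35 tcp [-120.2 -348.5  287.7] F [0.6 0.9 0.4] w 0.0
turn [-0.23  0.14  0.24]
blob [303 170  12  18 160] [308.8 178.4]
0.2 [314.1 177.9] [336.3 172.3]
0.24 [311.7 177.9] [335.5 169.9]
0.27 [309.9 178. ] [334.9 168.1]
top [328 158  15  19 143] [333.87412587 169.00699301]
```

View pics/l.png

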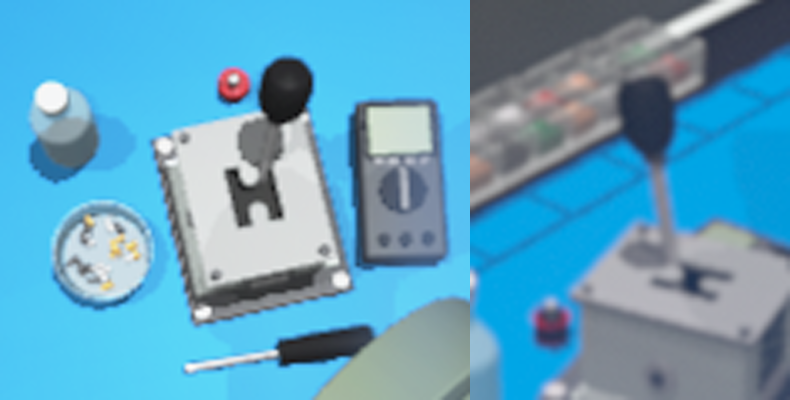

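```bash
python3 -c "
from workcell import job_done
print(job_done())"
```

```text
the job is handed in; nothing more can be done
None
```

The lever is standing in third gear, and I handed the job in at about 20 s. With the fingers shut, I pushed it back along the left channel to neutral, across to the right-hand stop, then forward into third. I then withdrew the arm clear of everything.

**Final position:** in the side view the knob is at (308.8, 178.4) px, against (309.9, 178.0) predicted for home in third. It had not moved there after the finger left. In the top view the shaft is at the far end of the right-hand slot.

**Home stop:** the pushing force rose from about 4 N to 10 N over the last few millimetres, which I read as the stop. That rise was gradual, about 1 N per mm, so the evidence for fully home is the force together with the camera match rather than one sharp contact. The top-view knob centre (333.9, 169.0) sits about 1 px from the predicted (334.9, 168.1), within its threshold bias.

**What went wrong:** on the first sideways push the gripper's linkage probably touched the knob top and pressed on it with about 26 N vertically, under the 40 N limit. I backed off with the lever mid-channel and turned the tool 90°. The first turn direction ran a joint to its limit, so I turned the other way. I then finished the crossing at 3 to 4 N, rising to 7 N at the stop.

**Bystanders:** the tub, bottle, motor and multimeter looked undisturbed in the last top view. The arm partly hid the screwdriver's handle there. The drone frame, board and parts box were outside that view, but the arm did not go near them.

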